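Unlatch a trailer hitch and hold the tongue off its ball

ROBOT

A 7-joint arm with a two-finger parallel gripper is mounted at the origin on a cart in front of the work surface, level with it; the furniture and walls round the work are solid. World frame = base frame: x ahead of the robot, y to its left, z up, the work surface at z = 0. Lengths are in m, angles in rad, forces in N, time in s.
With the tool pointing down it reaches from about 0.425 to 0.95 m from the base axis. Payload 4.7 kg.
Tool frame: the origin (TCP) lies midway between the tips of the shut fingers; the grasp point (between the pads) lies 19 mm behind it; z points along the fingers, y is the line along which they close (so a half turn about z gives the same grasp; the last joint's range is limited). The gripper opens to 85 mm and grips with 20 to 120 N. Pads are 22 mm wide; open, the fingers measure 114 mm over their backs; the gripper's body (76 mm by 85 mm) begins 54 mm behind the grasp point. The pads swing forward as they close: fully open they stand 13 mm farther back than shut.
Start: joints at [1.245, 0.469, -0.049, 1.532, 0.024, 1.141, -0.082], TCP at [0.197, -0.645, 0.231] pointing down, gripper open.
Joint ranges: [-2.59, 2.59], [-0.33, 1.99], [-1.39, 1.29], [0.1, 2.45], [-1.04, 4.18], [0.21, 1.99], [-2.66, 2.66]. Speed limits (rad/s): [2.57, 2.57, 3.14, 3.14, 3.14, 3.14, 3.14].

INTERFACE

Orientations are given as a 3x3 rotation matrix whose columns are the frame's x, y, z axes.
In Python, from workcell import r gives the robot as it stands.
- The arm moves only by the tool carry_out, never from a script. Its argument "steps" is one flat list of numbers, 7 for each row, row after row: the finger opening in m, from 0 to 0.0854, then the shift along the tool's x, y, z in m, then the turn, a rotation vector about the tool's x, y, z in rad. In form: [jaw, x, y, z, rx, ry, rz, jaw, x, y, z, rx, ry, rz, ...]. A call has exactly 8 rows; each row shifts and turns the commanded pose from where the row before left it, along the tool's axes as they then stand; what a row does not reach is not made up. A row lasts 1/8 s, in which the tool goes at most 62.5 mm and 10.7 degrees, less where a joint would pass 70% of its speed; a pose out of reach is approached as far as the arm can. A call with a gripper value outside its range is refused whole. The fingers move at their own pace and stop on an object; "grip_force" is the grip in N (left out, the last holds). Time passes only in rows, so rows that do not move let the fingers close, or fill a call up. It gives the time, the measured TCP pose, the force, the opening and the grip force at its end, in the units of the state.
- r.sense(): the state, without advancing time (a new reading comes with each control period).
- r.grab_frame(name): name is "scene" or "top" or "wrist"; returns the picture (420x560x3 uint8, red, green, blue); there is no depth.
- r.camera_model(name): a dict with "fx", "fy", "cx", "cy" (pixels), "T" (4x4, takes a point from camera to world coordinates); the wrist camera has in their place "tool_from_camera" (4x4, takes a point from camera to tool coordinates, whose origin is the TCP and whose axes are the flange's). Camera axes: x right, y down, z forward; pixel columns grow to the right and rows downward; lengths in m; the calibration is good to about 2 mm. A picture is of the moment at which its call begins: read the wrist's pose just before it. camera_model takes no time and is no camera call.
- r.hand_in(): hands the job in; it is judged then, once.
The state is a dict: "time": time; "qpos": joint angles; "joint_velocities": joint speeds; "joint_torque": joint torques, N m; "ee_pos": TCP position; "orientation": TCP orientation; "contact_force": force on the tool from outside, world axes, zero at the start; "wrist_torque": the same for the moment, N m; "grip_width": finger opening in m; "grasp_force": force on a finger pad.
Only numpy, scipy, OpenCV 4.12 (cv2) and the standard library are available. Lean on these libraries where they do the work, as an engineer would, in place of code of your own. Each camera call takes 0.05 s, during which the arm holds its last target. There are 200 camera calls.

TASK

The small trailer hitch on the bench stand has to come off its ball so that the ball can be greased. Draw the flat lock plate straight up out of its slotted holder on the coupler and leave it in the steel parts tray; then, with the tongue still seated, squeeze the sprung latch tab sideways towards the fixed tab, lift the tongue off the ball and finish holding it up, level and still, about 10 cm above where it sat. Leave the other things on the bench as they are.

Things in the scene. Friction and masses are not known exactly. Their poses are not given: they have to be found in the camera images.
- stand: Fixed bench stand: plywood board 208 x 96 x 18 mm with a 44 mm steel ball on a shank at one end and a wooden saddle, 138 mm behind the ball, at the other. Origin on the bench right under the ball's centre; +x points from saddle to ball, z up. Ball top 94 mm above the bench; the tongue's tube lies in the saddle, whose cheeks reach 70 mm above the bench.
- ball_centre (a point): Centre of the fixed ball, 72 mm above the bench.
- coupler: Grey hitch coupler with a square-tube tongue stub, 190 mm long, 60 wide, 0.67 kg with latch, seated on the ball with 3 mm play; comes off straight up. Origin at its socket's centre (72 mm above the bench when seated); +x to the nose, y left, yaw as the stand's. Flat top at z = +22 mm. Two upright tabs stand on it at x = -60, where it balances: hold it by squeezing them together.
- latch (a joint): Sliding latch, m: 0 = shut (its jaw under the ball: the tongue cannot be lifted), 0.014 = fully drawn towards the fixed tab (outer faces 34 mm apart, their middle at coupler y = -7 mm). Jaw clear of the ball from 0.0095. A spring resists with 4 N at first, 9 N fully drawn, and shuts it when let go. Moves less than 4 mm while the lock plate is in.
- latch_tab (a point): Dark latch tab, 26 mm long (x), 6 thick, 40 tall, upright on the coupler's flat top. The point lies on its outer face, at x = -60, y = +24 (latch shut), z = +48 mm in the coupler's frame, 14 mm below the tab's upper edge; it moves with the latch.
- fixed_tab (a point): Grey fixed tab, same size, facing the latch tab. The point lies on its outer face, at x = -60, y = -24, z = +48 mm in the coupler's frame, 48 mm from latch_tab while the latch is shut.
- lock_plate: Flat aluminium plate, 50 mm wide (x), 72 tall (z), 5 thick (y), its top 20 mm folded to 9 mm thick; 0.06 kg. Origin at its centre. Stands between the tabs at coupler x = -60, y = +13, in a slotted holder (two channels 18 mm tall, at the plate's two side edges), lower edge on the coupler's flat top, upper edge 166 mm above the bench, 32 mm above the tabs. Yaw as the coupler.
- parts_tray: Open steel tray, 120 mm (x) by 160 mm (y), 30 mm tall, walls and floor 4 mm thick, empty, loose on the bench, left or right of the stand. Origin at the centre of its underside.
- carton: Bystander: yellow carton 64 x 112 x 51 mm, on the other side of the stand from the tray. Origin at the centre of its underside.
- tin: Bystander: brown tin, 73 mm diameter, 60 mm tall. Origin at the centre of its underside.
- jar: Bystander: clear jar with a white lid, 77 mm across, 87 mm tall. Origin at the centre of its underside.
- brush: Bystander: paint brush lying flat, 217 mm long. Origin at the centre of its underside.
- jug: Bystander: grey jug with a red hose, 69 x 150 x 278 mm. Origin at the centre of its underside.
- pliers: Bystander: red-handled pliers lying flat, 170 mm long. Origin at the centre of their underside.
- elbow: Bystander: brass pipe elbow 57 x 56 x 24 mm. Origin at the centre of its underside.
There are look-alikes about, which are no part of the job. Leave any green look-alike of the lock_plate alone.

How it is judged:
By the outcome, as a careful person would: the job done as asked, in the order asked, and still so for the second after the job is handed in, while the arm keeps its last pose, push and grip.
It also fails if it takes over 51 s, if anything falls off the work surface, if the arm or the gripper's body presses on something with over 40 N, if the wrist force passes 120 N, or if a joint passes its speed limit or range.

## Working session

There is one attempt and no reset: what is moved stays moved. The work goes in short steps, Python scripts to look and compute and a tool call to move; the robot and the scene stay as the last step left them, time stands still between calls to the robot, and variables do not carry over. Pictures are saved under pics/ and viewed, at most 10 in all, crops included, and the job is handed in when it is done.

Besides the shell and the picture viewer there is one more tool, called after "Call:" as name(argument=value, ...) on one line, values as JSON. carry_out: Moves the arm, as the interface text tells. Its arguments: {"type":"object","properties":{"steps":{"type":"array"},"grip_force":{"type":"number"}},"required":["steps"]}

```bash
mkdir -p pics; ls; python3 - <<'E'
from workcell import r
import cv2,numpy as np
for n in ("scene","top"):
    f=r.grab_frame(n); cv2.imwrite(f"pics/{n}0.png",f[:,:,::-1])
    m=r.camera_model(n); print(n,m["fx"],m["fy"],m["cx"],m["cy"],np.round(m["T"],4).tolist())
print(np.round(r.camera_model("wrist")["tool_from_camera"],4).tolist(), r.camera_model("wrist")["fx"])
s=r.sense(); print(s)
E
```

```text
pics
scene 490.2737434312832 490.2737434312832 278.91991198632667 213.92301656698646 [[0.6541, -0.4824, 0.5826, -0.3116], [-0.7561, -0.3929, 0.5235, -0.6533], [-0.0236, -0.7829, -0.6217, 0.9262], [0.0, 0.0, 0.0, 1.0]]
top 390.0694860168614 390.0694860168614 282.0448284679782 213.65694864021626 [[0.0163, -0.9934, 0.1137, 0.2917], [-0.9997, -0.0181, -0.0141, 0.0296], [0.0161, -0.1134, -0.9934, 1.3141], [0.0, 0.0, 0.0, 1.0]]
[[0.0002, -0.9509, -0.3095, 0.0804], [1.0, 0.0003, -0.0003, 0.0004], [0.0003, -0.3095, 0.9509, -0.1422], [0.0, 0.0, 0.0, 1.0]] 301.8386587415274
{'time': 0.1, 'qpos': array([ 1.24508919,  0.46939096, -0.04858904,  1.53358962,  0.02412672,
        1.14102231, -0.08226307]), 'joint_velocities': array([ 0.00017521, -0.00175019,  0.00154293, -0.00202841, -0.00092112,
        0.00130221,  0.00148536]), 'joint_torque': array([ 9.02139163e-04, -5.11518860e+01, -4.66935534e-02, -2.38392144e+01,
        1.08247835e-02,  4.35764494e-03, -7.08811910e-06]), 'ee_pos': array([ 0.19726031, -0.64496972,  0.23033961]), 'orientation': array([[ 9.56254037e-01,  2.92536888e-01, -6.20646983e-04],
       [ 2.92537532e-01, -9.56252504e-01,  1.71486297e-03],
       [-9.18345544e-05, -1.82140717e-03, -9.99998337e-01]]), 'contact_force': array([-0.16162665, -0.98481024, -0.2854084 ]), 'wrist_torque': array([0.02969332, 0.01220086, 0.04072124]), 'grasp_force': 0.0, 'grip_width': 0.08557653217632596}
```

View pictures.

View pics/scene0.png

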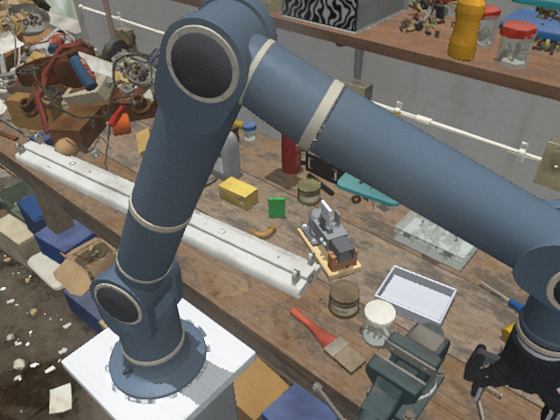

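View pics/top0.png

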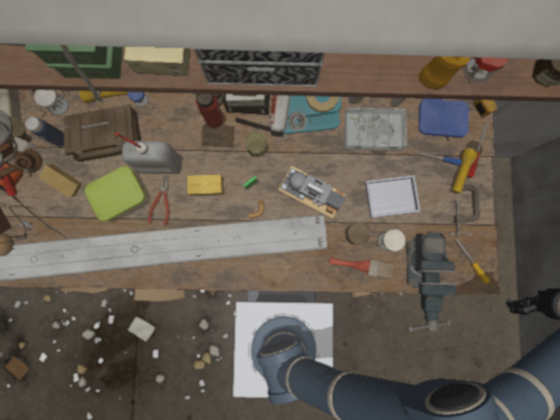

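```bash
python3 - <<'E'
import cv2,numpy as np
a=cv2.imread("pics/scene0.png")[190:290,260:370]; b=cv2.imread("pics/top0.png")[155:225,240:350]; 
A=cv2.resize(a,None,fx=7,fy=5.0,interpolation=cv2.INTER_CUBIC)
a=cv2.resize(a,None,fx=6,fy=6,interpolation=cv2.INTER_CUBIC);b=cv2.resize(b,None,fx=7,fy=7,interpolation=cv2.INTER_CUBIC)
cv2.imwrite("pics/a.png",a);cv2.imwrite("pics/b.png",b)
E
```

```text
(no output)
```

View pics/a.png

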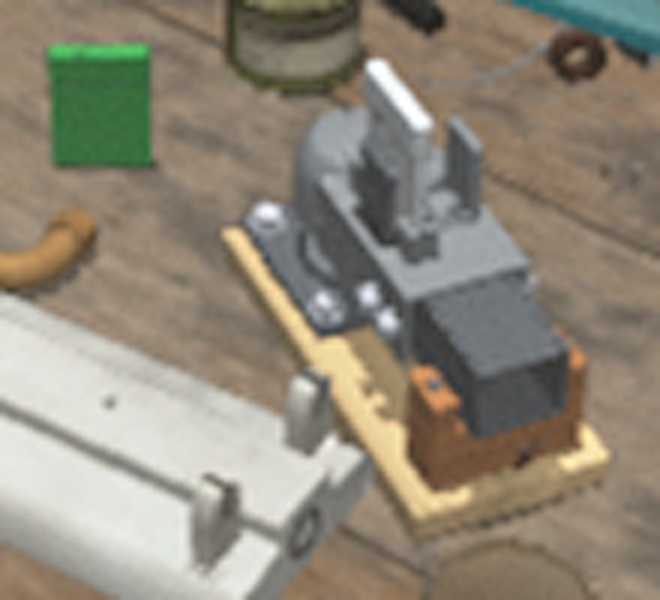

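View pics/b.png

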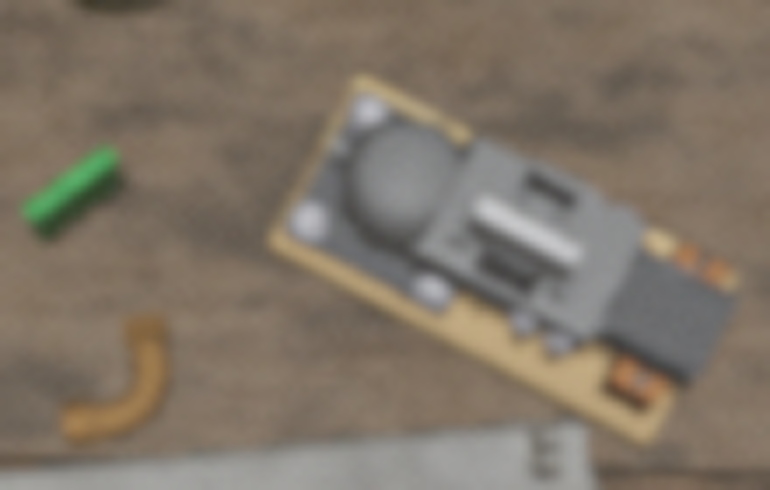

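Candidates for the lock plate: the silver upright plate in the coupler (scene 327,215; top 315,188) and the green plate (scene 276,208; top 250,183). I choose the silver one. The crops show it between the tabs, with its upper edge running from scene crop (375,64) at the nose end to (427,127) at the rear. The dome points upper left in the top view. The dark latch tab is on the lower-left side of the top view, and the tray is at about top (393,196).

```bash
cat > h.py <<'E'
from workcell import r
import numpy as np
from scipy.optimize import least_squares
from scipy.spatial.transform import Rotation as Ro
def proj(n,P):
    m=r.camera_model(n);T=np.array(m["T"]);p=(np.atleast_2d(P)-T[:3,3])@T[:3,:3]
    return np.c_[m["fx"]*p[:,0]/p[:,2]+m["cx"],m["fy"]*p[:,1]/p[:,2]+m["cy"]]
def ray(n,uv,z):
    m=r.camera_model(n);T=np.array(m["T"]);d=T[:3,:3]@[(uv[0]-m["cx"])/m["fx"],(uv[1]-m["cy"])/m["fy"],1]
    return T[:3,3]+d*(z-T[2,3])/d[2]
E
python3 - <<'E'
from h import *
t=lambda u,v:((u+.5)/7-.5+240,(v+.5)/7-.5+155); s=lambda u,v:((u+.5)/6-.5+260,(v+.5)/6-.5+190)
# board corners with offset o: x in [o-104,o+104]
B=[("top",t(362,75),1,-1),("top",t(270,240),1,1),("top",t(652,440),-1,1),("scene",s(225,232),1,1),("scene",s(415,518),-1,1),("scene",s(607,458),-1,-1)]
Pl=[("top",t(478,207),-.035),("top",t(577,252),-.085),("scene",s(375,64),-.035),("scene",s(427,127),-.085)]
def W(q,x,y,z): c,sn=np.cos(q[2]),np.sin(q[2]); return [q[0]+c*x-sn*y,q[1]+sn*x+c*y,z]
def f(q):
    e=[]
    for n,uv,a,b in B: e+=list(proj(n,W(q,q[3]+a*.104,b*.048,.018))[0]-uv)
    for n,uv,x in Pl: e+=list(proj(n,W(q,x,.013,.166))[0]-uv)
    return e
o=least_squares(f,[.5,-.05,1.1,-.07],loss="soft_l1");q=o.x
print("ball xy yaw off",q.round(4),"res",np.reshape(f(q),(-1,2)).round(1).tolist())
print("plate",np.round(W(q,-.06,.013,0),4),"grip",np.round(W(q,-.06,-.007,0),4))
for n,uv in [("top",(t(478,207))),("top",t(577,252)),("scene",s(375,64)),("scene",s(427,127))]: print(n,ray(n,uv,.166).round(4))
for uv in [(367,181),(416,177),(420,211),(371,216)]: print("tray",ray("top",uv,.03).round(3))
E
```

```text
ball xy yaw off [ 0.5431 -0.0367  1.0886 -0.056 ] res [[-0.3, -0.6], [-0.7, 0.3], [-0.7, 1.2], [-0.0, -0.1], [0.3, 0.4], [1.4, 0.1], [-0.3, -0.6], [0.3, 0.8], [0.1, -0.4], [0.0, 0.1]]
plate [ 0.5038 -0.0838  0.    ] grip [ 0.5215 -0.0931  0.    ]
top [ 0.5134 -0.0625  0.166 ]
top [ 0.4947 -0.105   0.166 ]
scene [ 0.5139 -0.0624  0.166 ]
scene [ 0.4925 -0.1056  0.166 ]
tray [ 0.554 -0.272  0.03 ]
tray [ 0.571 -0.438  0.03 ]
tray [ 0.456 -0.449  0.03 ]
tray [ 0.436 -0.284  0.03 ]
```

Call:
carry_out(steps=[0.085, 0.03, -0.03, -0.02, 0, 0, 0, 0.085, 0.041, -0.04, -0.01, 0, 0, 0, 0.085, 0.041, -0.04, -0.01, 0, 0, 0, 0.085, 0.041, -0.04, -0.01, 0, 0, 0, 0.085, 0.041, -0.04, 0, 0, 0, 0, 0.085, 0.041, -0.04, 0, 0, 0, 0, 0.085, 0.041, -0.04, 0, 0, 0, 0, 0.085, 0.041, -0.04, 0, 0, 0, 0], grip_force=40)

```text
time: 1.1
ee_pos: [0.4103, -0.2545, 0.2812]
orientation: [[0.956, 0.292, -0.0], [0.292, -0.956, -0.0], [-0.0, 0.0, -1.0]]
contact_force: [1.5, -0.1, 1.1]
grip_width: 0.085
grasp_force: 0.0
```

Call:
carry_out(steps=[0.085, 0.041, -0.04, 0, 0, 0, 0, 0.085, 0.041, -0.04, 0, 0, 0, 0, 0.085, 0.03, -0.03, 0, 0, 0, 0, 0.085, 0, 0, 0, 0, 0, -0.16, 0.085, 0, 0, 0, 0, 0, -0.16, 0.085, 0, 0, 0, 0, 0, -0.16, 0.085, 0, 0, 0, 0, 0, -0.16, 0.085, 0, 0, 0, 0, 0, -0.15])

```text
time: 2.1
ee_pos: [0.4845, -0.1184, 0.2809]
orientation: [[0.461, 0.887, -0.001], [0.887, -0.461, 0.0], [-0.0, -0.001, -1.0]]
contact_force: [0.4, -0.5, 0.1]
grip_width: 0.0849
grasp_force: 0.0
```

```bash
cat >> h.py <<'E'
def wrist(name,crop=None):
    import cv2
    s=r.sense();f=r.grab_frame("wrist");cv2.imwrite("pics/"+name+"_raw.png",f[:,:,::-1])
    X=np.eye(4);X[:3,:3]=s["orientation"];X[:3,3]=s["ee_pos"];np.save("pics/"+name+".npy",X@r.camera_model("wrist")["tool_from_camera"])
    return s
def wray(name,uv,z):
    T=np.load("pics/"+name+".npy");m=r.camera_model("wrist");d=T[:3,:3]@[(uv[0]-m["cx"])/m["fx"],(uv[1]-m["cy"])/m["fy"],1]
    return T[:3,3]+d*(z-T[2,3])/d[2]
def wproj(name,P):
    T=np.load("pics/"+name+".npy");m=r.camera_model("wrist");p=(np.atleast_2d(P)-T[:3,3])@T[:3,:3]
    return np.c_[m["fx"]*p[:,0]/p[:,2]+m["cx"],m["fy"]*p[:,1]/p[:,2]+m["cy"]]
E
python3 - <<'E'
from h import *
s=wrist("w1");print(s["ee_pos"],s["contact_force"],s["qpos"].round(2))
q=[.5431,-.0367,1.0886]
def W(x,y,z): c,sn=np.cos(q[2]),np.sin(q[2]); return [q[0]+c*x-sn*y,q[1]+sn*x+c*y,z]
print(wproj("w1",[W(-.035,.013,.166),W(-.085,.013,.166),W(-.06,-.021,.134)]).round(1))
E
cp pics/w1_raw.png pics/w1.png
```

```text
[ 0.48449656 -0.11835485  0.28089626] [ 0.41512963 -0.51492569  0.09614214] [ 0.6   0.17 -0.51  1.85  0.09  1.14 -0.42]
[[278.7 131.2]
 [278.5 190. ]
 [314.3 156.4]]
```

View pics/w1.png

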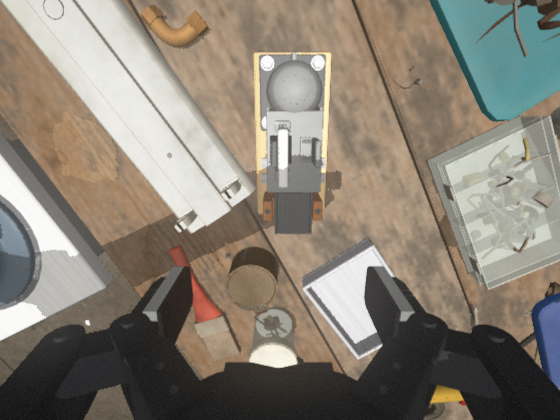

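```bash
python3 - <<'E'
import cv2
a=cv2.imread("pics/w1_raw.png")[100:210,235:355]
cv2.imwrite("pics/c.png",cv2.resize(a,None,fx=5.4,fy=5.4,interpolation=cv2.INTER_CUBIC))
E
```

```text
(no output)
```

View pics/c.png

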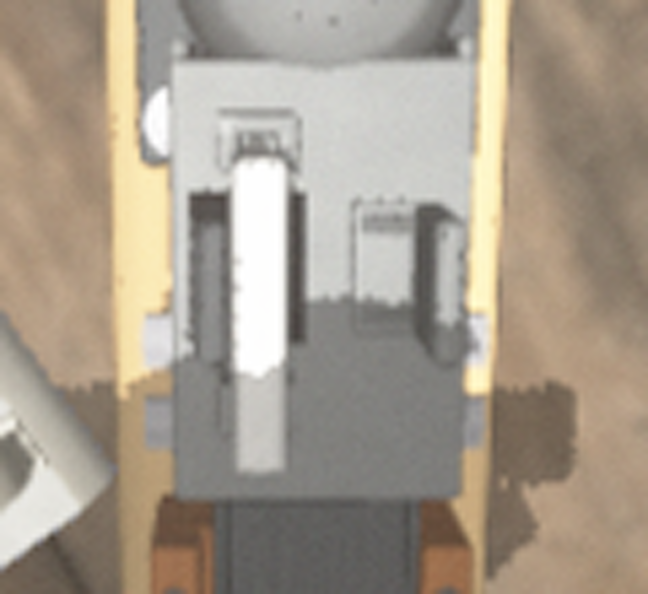

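The wrist view shows the silver plate top at raw (283,129)–(283,187), aligned with the jaw. That is about 4 px right of and 3 px above the prediction from the fixed cameras. The fixed tab shows the same offset, so I'll aim at the average.

Call:
carry_out(steps=[0.05, 0.02, 0.0015, 0.02, 0, 0, 0, 0.05, 0.021, 0.0015, 0.03, 0, 0, 0, 0.05, 0, 0, 0.03, 0, 0, 0, 0.05, 0, 0, 0.03, 0, 0, 0, 0.05, 0, 0, 0.02, 0, 0, 0, 0.05, 0, 0, 0.01, 0, 0, 0, 0.05, 0, 0, 0, 0, 0, 0, 0.05, 0, 0, 0, 0, 0, 0])

```text
time: 3.15
ee_pos: [0.5073, -0.0835, 0.1421]
orientation: [[0.466, 0.885, 0.002], [0.885, -0.466, -0.0], [0.0, 0.002, -1.0]]
contact_force: [0.3, 0.7, -0.1]
grip_width: 0.0501
grasp_force: 0.0
```

Call:
carry_out(steps=[0.03, 0, 0, 0, 0, 0, 0, 0.02, 0, 0, 0, 0, 0, 0, 0.02, 0, 0, 0, 0, 0, 0, 0.017, 0, 0, 0, 0, 0, 0, 0.015, 0, 0, 0, 0, 0, 0, 0.015, 0, 0, 0, 0, 0, 0, 0.015, 0, 0, 0, 0, 0, 0, 0.015, 0, 0, 0, 0, 0, 0], grip_force=20)

```text
time: 4.15
ee_pos: [0.5066, -0.0835, 0.1413]
orientation: [[0.465, 0.885, 0.0], [0.885, -0.465, -0.0], [-0.0, 0.0, -1.0]]
contact_force: [-0.4, -0.6, 0.1]
grip_width: 0.0151
grasp_force: 0.0
```

```bash
python3 - <<'E'
from h import *
import cv2
s=wrist("w2");print(s["ee_pos"],s["contact_force"],s["grip_width"],s["grasp_force"])
cv2.imwrite("pics/d.png",cv2.resize(cv2.imread("pics/w2_raw.png")[60:420,140:430],None,fx=1.6,fy=1.6,interpolation=cv2.INTER_CUBIC))
E
```

```text
[ 0.50661316 -0.08347968  0.14129583] [-0.42997927 -0.63670888  0.10043186] 0.015147515373586004 0.0
```

View pics/d.png

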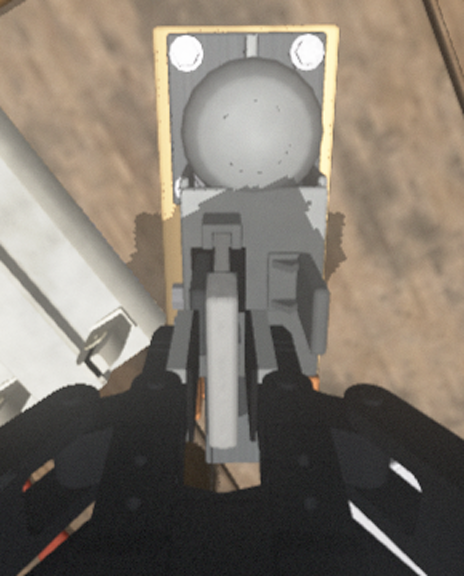

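The plate top (crop 205–238) sits centred between the pads (about 196–248), with no contact at 15 mm opening. Closing now.

Call:
carry_out(steps=[0.011, 0, 0, 0, 0, 0, 0, 0.009, 0, 0, 0, 0, 0, 0, 0.006, 0, 0, 0, 0, 0, 0, 0.004, 0, 0, 0, 0, 0, 0, 0.004, 0, 0, 0, 0, 0, 0, 0.004, 0, 0, 0, 0, 0, 0, 0.004, 0, 0, 0, 0, 0, 0, 0.004, 0, 0, 0, 0, 0, 0], grip_force=35)

```text
time: 5.2
ee_pos: [0.5067, -0.0835, 0.1414]
orientation: [[0.465, 0.885, 0.0], [0.885, -0.465, -0.0], [0.0, 0.0, -1.0]]
contact_force: [0.3, -0.2, 0.7]
grip_width: 0.0081
grasp_force: 36.7
```

Call:
carry_out(steps=[0.004, 0, 0, -0.003, 0, 0, 0, 0.004, 0, 0, -0.006, 0, 0, 0, 0.004, 0, 0, -0.008, 0, 0, 0, 0.004, 0, 0, -0.008, 0, 0, 0, 0.004, 0, 0, -0.01, 0, 0, 0, 0.004, 0, 0, -0.015, 0, 0, 0, 0.004, 0, 0, -0.015, 0, 0, 0, 0.004, 0, 0, -0.015, 0, 0, 0])

```text
time: 6.2
ee_pos: [0.5067, -0.0835, 0.2226]
orientation: [[0.465, 0.885, 0.001], [0.885, -0.465, -0.0], [0.0, 0.001, -1.0]]
contact_force: [0.4, 0.1, -0.4]
grip_width: 0.0083
grasp_force: 36.5
```

Call:
carry_out(steps=[0.004, -0.027, 0.014, -0.02, 0, 0, 0, 0.004, -0.042, 0.021, 0, 0, 0, 0, 0.004, -0.042, 0.021, 0, 0, 0, 0, 0.004, -0.042, 0.021, 0, 0, 0, 0, 0.004, -0.042, 0.021, 0, 0, 0, 0, 0.004, -0.042, 0.022, 0, 0, 0, 0, 0.004, 0, 0, 0, 0, 0, 0.14, 0.004, 0, 0, 0, 0, 0, 0.14])

```text
time: 7.2
ee_pos: [0.5023, -0.35, 0.2417]
orientation: [[0.696, 0.718, 0.0], [0.718, -0.696, 0.0], [0.0, -0.0, -1.0]]
contact_force: [0.2, 0.4, -0.7]
grip_width: 0.0083
grasp_force: 36.5
```

Call:
carry_out(steps=[0.004, 0, 0, 0.01, 0, 0, 0.14, 0.004, 0, 0, 0.02, 0, 0, 0.14, 0.004, 0, 0, 0.02, 0, 0, 0.14, 0.004, 0, 0, 0.02, 0, 0, 0.14, 0.004, 0, 0, 0.02, 0, 0, 0.14, 0.004, 0, 0, 0, 0.18, 0, 0, 0.004, 0, 0, 0, 0.18, 0, 0, 0.004, 0, 0, 0, 0.16, 0, 0])

```text
time: 8.2
ee_pos: [0.503, -0.3503, 0.1526]
orientation: [[0.994, 0.093, -0.051], [0.106, -0.861, 0.497], [0.002, -0.5, -0.866]]
contact_force: [-0.6, 1.0, -1.1]
grip_width: 0.0082
grasp_force: 36.5
```

```bash
python3 - <<'E'
from h import *
import cv2
f=r.grab_frame("top")[:,:,::-1];g=r.grab_frame("scene")[:,:,::-1]
c=lambda i,y,x:cv2.resize(i[y:y+110,x:x+140],None,fx=2.85,fy=2.85,interpolation=cv2.INTER_CUBIC)
cv2.imwrite("pics/e.png",np.hstack([c(f,150,310),c(g,230,350)]))
s=r.sense();print(s["ee_pos"],s["orientation"].round(3),s["grip_width"],s["qpos"].round(2))
R=s["orientation"];tgt=np.array([.5027,-.349,.05]);print("tool delta",(R.T@(tgt-s["ee_pos"])).round(4))
E
```

```text
[ 0.50067425 -0.35376259  0.14856616] [[ 0.995  0.085 -0.052]
 [ 0.1   -0.863  0.495]
 [-0.003 -0.498 -0.867]] 0.008044540744520065 [ 0.9   0.67 -0.28  1.51 -0.21  1.35 -0.75]
tool delta [0.0028 0.0451 0.0877]
```

View pics/e.png

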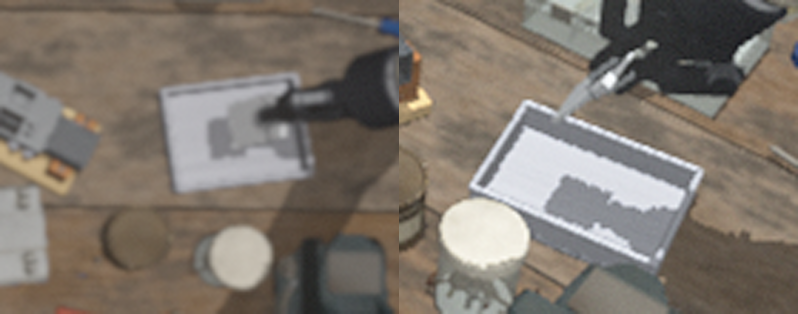

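The plate is held tilted above the tray: top crop (245,125), with the tray spanning about (163–312, 75–190). Lowering it now.

Call:
carry_out(steps=[0.004, 0.001, 0.011, 0.021, 0, 0, 0, 0.004, 0.001, 0.011, 0.021, 0, 0, 0, 0.004, 0.001, 0.01, 0.02, 0, 0, 0, 0.004, 0, 0.006, 0.012, 0, 0, 0, 0.004, 0, 0.003, 0.006, 0, 0, 0, 0.004, 0, 0.002, 0.004, 0, 0, 0, 0.004, 0, 0.001, 0.002, 0, 0, 0, 0.004, 0, 0, 0, 0, 0, 0])

```text
time: 9.3
ee_pos: [0.5052, -0.3444, 0.0551]
orientation: [[0.994, 0.093, -0.053], [0.106, -0.863, 0.494], [0.0, -0.496, -0.868]]
contact_force: [0.1, 0.1, -1.3]
grip_width: 0.0082
grasp_force: 36.5
```

Call:
carry_out(steps=[0.004, 0, 0.002, 0.003, 0, 0, 0, 0.004, 0, 0.001, 0.002, 0, 0, 0, 0.004, 0, 0, 0, 0, 0, 0, 0.015, 0, 0, 0, 0, 0, 0, 0.025, 0, 0, 0, 0, 0, 0, 0.03, 0, 0, 0, 0, 0, 0, 0.03, 0, 0, 0, 0, 0, 0, 0.03, 0, 0, 0, 0, 0, 0])

```text
time: 10.3
ee_pos: [0.5051, -0.3445, 0.0491]
orientation: [[0.994, 0.093, -0.053], [0.107, -0.863, 0.494], [0.0, -0.497, -0.868]]
contact_force: [0.3, -0.2, -0.4]
grip_width: 0.0301
grasp_force: 0.1
```

Call:
carry_out(steps=[0.03, 0, 0, -0.005, 0, 0, 0, 0.03, 0, 0, -0.01, 0, 0, 0, 0.03, 0, 0, -0.015, 0, 0, 0, 0.03, 0, 0, -0.02, 0, 0, 0, 0.03, 0, 0, -0.03, 0, 0, 0, 0.04, 0, 0, -0.04, 0, 0, 0, 0.06, 0, 0, -0.04, 0, 0, 0, 0.085, 0, 0, -0.02, 0, 0, 0])

```text
time: 11.3
ee_pos: [0.515, -0.4356, 0.2087]
orientation: [[0.994, 0.093, -0.049], [0.105, -0.865, 0.491], [0.003, -0.493, -0.87]]
contact_force: [0.2, 0.3, 0.1]
grip_width: 0.0742
grasp_force: 0.0
```

Call:
carry_out(steps=[0.085, 0, 0, 0, -0.18, 0, 0, 0.085, 0, 0, 0, -0.18, 0, 0, 0.085, 0, 0, 0, -0.16, 0, -0.14, 0.085, 0, 0, 0, 0, 0, -0.14, 0.085, 0, 0, 0, 0, 0, -0.14, 0.085, 0, 0, 0, 0, 0, -0.14, 0.085, 0, 0, 0, 0, 0, -0.14, 0.085, 0, 0, 0, 0, 0, -0.14])

```text
time: 12.3
ee_pos: [0.5146, -0.4338, 0.2065]
orientation: [[0.595, 0.804, 0.007], [0.804, -0.595, 0.019], [0.02, -0.006, -1.0]]
contact_force: [-1.0, -0.3, 0.2]
grip_width: 0.0851
grasp_force: 0.0
```

```bash
python3 - <<'E'
from h import *
import cv2
f=r.grab_frame("top")[:,:,::-1];g=r.grab_frame("scene")[:,:,::-1]
c=lambda i,y,x:cv2.resize(i[y:y+130,x:x+180],None,fx=2.2,fy=2.2,interpolation=cv2.INTER_CUBIC)
cv2.imwrite("pics/f.png",np.hstack([c(f,140,270),c(g,190,290)]))
s=r.sense();print(s["ee_pos"],s["orientation"].round(4).tolist(),s["grip_width"])
q=[.5431,-.0367,1.0886];c,sn=np.cos(q[2]),np.sin(q[2]);x,y=-.06,-.007
t=np.array([.0013+q[0]+c*x-sn*y,q[1]+sn*x+c*y,.25]);print(t,s["orientation"].T@(t-s["ee_pos"]))
E
```

```text
[ 0.5145682  -0.43384857  0.20629539] [[0.5987, 0.8009, 0.0076], [0.8007, -0.5988, 0.0196], [0.0202, -0.0057, -0.9998]] 0.08482670683076088
[ 0.52277828 -0.0931048   0.25      ] [ 0.27862681 -0.19769844 -0.03696273]
```

View pics/f.png

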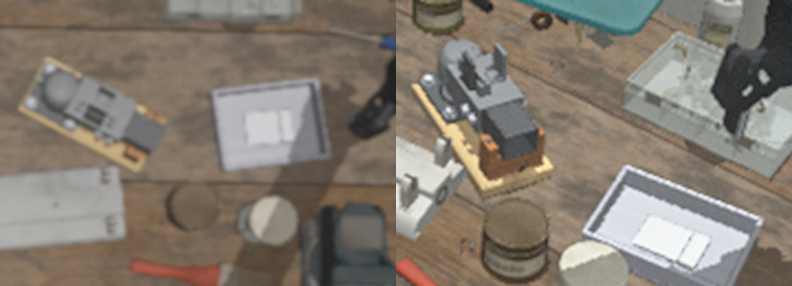

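The plate lies flat in the tray (top crop 270,127) and the coupler is undisturbed. Next I return over the tabs and level the tool.

```bash
python3 - <<'E'
from h import *
s=r.sense();R=s["orientation"];a=np.radians(62.35);c,sn=np.cos(a),np.sin(a)
Rt=np.array([[c,sn,0],[sn,-c,0],[0,0,-1.]]);print(Ro.from_matrix(R.T@Rt).as_rotvec().round(4))
E
```

```text
[-0.004  -0.0206 -0.1594]
```

Call:
carry_out(steps=[0.085, 0.029, -0.02, -0.007, 0, 0, 0, 0.085, 0.042, -0.03, -0.005, 0, 0, 0, 0.085, 0.042, -0.03, -0.005, 0, 0, 0, 0.085, 0.042, -0.03, -0.005, 0, 0, 0, 0.085, 0.042, -0.03, -0.005, 0, 0, 0, 0.085, 0.042, -0.03, -0.005, 0, 0, 0, 0.085, 0.04, -0.028, -0.005, 0, 0, 0, 0.085, 0, 0, 0, -0.004, -0.0206, -0.159])

```text
time: 13.4
ee_pos: [0.523, -0.0875, 0.251]
orientation: [[0.456, 0.89, 0.002], [0.89, -0.456, 0.0], [0.001, 0.001, -1.0]]
contact_force: [0.2, -1.3, -0.3]
grip_width: 0.0852
grasp_force: 0.0
```

Call:
carry_out(steps=[0.075, 0, 0, 0, 0, 0, 0, 0.075, 0, 0, 0, 0, 0, 0, 0.075, 0, 0, 0, 0, 0, 0, 0.075, 0, 0, 0, 0, 0, 0, 0.075, 0, 0, 0, 0, 0, 0, 0.075, 0, 0, 0, 0, 0, 0, 0.075, 0, 0, 0, 0, 0, 0, 0.075, 0, 0, 0, 0, 0, 0])

```text
time: 14.4
ee_pos: [0.5225, -0.0921, 0.2491]
orientation: [[0.464, 0.886, -0.001], [0.886, -0.464, 0.0], [-0.0, -0.001, -1.0]]
contact_force: [-0.6, 1.1, -0.1]
grip_width: 0.0752
grasp_force: 0.0
```

```bash
python3 - <<'E'
from h import *
s=r.sense();R=s["orientation"];a=np.radians(62.35);c,sn=np.cos(a),np.sin(a)
Rt=np.array([[c,sn,0],[sn,-c,0],[0,0,-1.]]);print(Ro.from_matrix(R.T@Rt).as_rotvec().round(4))
# plate was gripped centred at (0.5067,-0.0835): y=+13 -> y=-7 ; along x use fit/wrist average
q=[.5431+.0022,-.0367+.0002,1.0886];c,sn=np.cos(q[2]),np.sin(q[2])
t=np.array([q[0]+c*-.06-sn*-.007,q[1]+sn*-.06+c*-.007,.101]);y=np.array([-sn,c])
print("fit plate y offset",(np.array([.5067,-.0835])-[q[0]+c*-.06-sn*.013,q[1]+sn*-.06+c*.013])@y)
print(s["ee_pos"],t,R.T@(t-s["ee_pos"]),s["qpos"].round(2))
E
```

```text
[-0.001   0.      0.0006]
fit plate y offset -0.0005963583156086313
[ 0.52247602 -0.09207864  0.24912323] [ 0.52367828 -0.0929048   0.101     ] [-0.00017275  0.001596    0.14812172] [ 0.54  0.26 -0.53  1.83  0.15  1.09 -0.53]
```

Call:
carry_out(steps=[0.075, 0, 0.002, 0.02, 0, 0, 0, 0.075, 0, 0, 0.03, 0, 0, 0, 0.075, 0, 0, 0.03, 0, 0, 0, 0.075, 0, 0, 0.025, 0, 0, 0, 0.075, 0, 0, 0.02, 0, 0, 0, 0.075, 0, 0, 0.013, 0, 0, 0, 0.075, 0, 0, 0.01, 0, 0, 0, 0.075, 0, 0, 0, 0, 0, 0])

```text
time: 15.4
ee_pos: [0.5239, -0.0929, 0.1008]
orientation: [[0.463, 0.886, -0.002], [0.886, -0.463, 0.001], [-0.0, -0.002, -1.0]]
contact_force: [0.1, -0.3, -0.5]
grip_width: 0.0752
grasp_force: 0.0
```

Call:
carry_out(steps=[0.065, 0, 0, 0, 0, 0, 0, 0.062, 0, 0, 0, 0, 0, 0, 0.058, 0, 0, 0, 0, 0, 0, 0.054, 0, 0, 0, 0, 0, 0, 0.05, 0, 0, 0, 0, 0, 0, 0.046, 0, 0, 0, 0, 0, 0, 0.042, 0, 0, 0, 0, 0, 0, 0.04, 0, 0, 0, 0, 0, 0], grip_force=60)

```text
time: 16.4
ee_pos: [0.5231, -0.0924, 0.101]
orientation: [[0.463, 0.886, -0.003], [0.886, -0.463, 0.001], [-0.001, -0.003, -1.0]]
contact_force: [-4.5, 2.9, 3.8]
grip_width: 0.0403
grasp_force: 4.7
```

The latch spring is felt on one finger only, as expected. Closing fully.

Call:
carry_out(steps=[0.038, 0, 0, 0, 0, 0, 0, 0.036, 0, 0, 0, 0, 0, 0, 0.034, 0, 0, 0, 0, 0, 0, 0.032, 0, 0, 0, 0, 0, 0, 0.028, 0, 0, 0, 0, 0, 0, 0.025, 0, 0, 0, 0, 0, 0, 0.025, 0, 0, 0, 0, 0, 0, 0.025, 0, 0, 0, 0, 0, 0], grip_force=70)

```text
time: 17.4
ee_pos: [0.5254, -0.0936, 0.1018]
orientation: [[0.464, 0.886, 0.002], [0.886, -0.464, -0.0], [0.001, 0.002, -1.0]]
contact_force: [1.0, -0.7, 6.4]
grip_width: 0.0323
grasp_force: 70.0
```

Call:
carry_out(steps=[0.025, 0, 0, -0.002, 0, 0, 0, 0.025, 0, 0, -0.002, 0, 0, 0, 0.025, 0, 0, -0.003, 0, 0, 0, 0.025, 0, 0, -0.004, 0, 0, 0, 0.025, 0, 0, -0.004, 0, 0, 0, 0.025, 0, 0, -0.005, 0, 0, 0, 0.025, 0, 0, 0, 0, 0, 0, 0.025, 0, 0, 0, 0, 0, 0])

```text
time: 18.4
ee_pos: [0.524, -0.093, 0.1211]
orientation: [[0.464, 0.886, -0.001], [0.886, -0.464, 0.0], [-0.0, -0.001, -1.0]]
contact_force: [-0.9, 1.1, -6.5]
grip_width: 0.0322
grasp_force: 69.9
```

The wrist carries 6.5 N, which is the coupler's weight, so it is off the ball. Continuing up.

Call:
carry_out(steps=[0.025, 0, 0, -0.007, 0, 0, 0, 0.025, 0, 0, -0.012, 0, 0, 0, 0.025, 0, 0, -0.014, 0, 0, 0, 0.025, 0, 0, -0.014, 0, 0, 0, 0.025, 0, 0, -0.014, 0, 0, 0, 0.025, 0, 0, -0.012, 0, 0, 0, 0.025, 0, 0, -0.007, 0, 0, 0, 0.025, 0, 0, 0, 0, 0, 0])

```text
time: 19.4
ee_pos: [0.5244, -0.093, 0.2016]
orientation: [[0.464, 0.886, 0.0], [0.886, -0.464, 0.0], [0.0, -0.0, -1.0]]
contact_force: [1.1, -0.6, -6.5]
grip_width: 0.0319
grasp_force: 70.2
```

Call:
carry_out(steps=[0.025, 0, 0, 0, 0, 0, 0, 0.025, 0, 0, 0, 0, 0, 0, 0.025, 0, 0, 0, 0, 0, 0, 0.025, 0, 0, 0, 0, 0, 0, 0.025, 0, 0, 0, 0, 0, 0, 0.025, 0, 0, 0, 0, 0, 0, 0.025, 0, 0, 0, 0, 0, 0, 0.025, 0, 0, 0, 0, 0, 0])

```text
time: 20.4
ee_pos: [0.5242, -0.0931, 0.2011]
orientation: [[0.464, 0.886, -0.001], [0.886, -0.464, 0.0], [-0.0, -0.001, -1.0]]
contact_force: [-0.0, 0.7, -6.3]
grip_width: 0.0322
grasp_force: 70.2
```

```bash
python3 - <<'E'
from h import *
import cv2
f=r.grab_frame("top")[:,:,::-1];g=r.grab_frame("scene")[:,:,::-1]
c=lambda i,y,x:cv2.resize(i[y:y+140,x:x+180],None,fx=2.2,fy=2.2,interpolation=cv2.INTER_CUBIC)
cv2.imwrite("pics/g.png",np.hstack([c(f,130,270),c(g,165,270)]))
s=r.sense();print(s["ee_pos"],s["contact_force"],s["wrist_torque"],s["grip_width"],s["grasp_force"],s["time"])
E
```

```text
[ 0.52417478 -0.09302404  0.20112523] [-0.3527466   0.51297872 -7.04690183] [-0.04655562 -0.02877477  0.00576793] 0.03196181685476934 70.23309588432312 20.5
```

View pics/g.png

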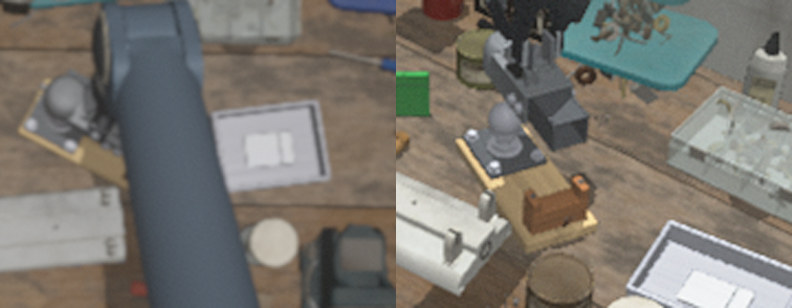

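The coupler hangs level well above the ball (scene crop 505,120), and the plate lies in the tray (top crop 270,148). Handing in.

```bash
python3 -c "
from workcell import r
print(r.hand_in())"
```

```text
the job is handed in; nothing more can be done
None
```

The job is handed in: the lock plate lies flat in the parts tray, and the tongue is off the ball, held level and still about 10 cm above its seat, at about 20.5 s of the 51 s allowed.

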